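# Slide a dish carrier under the light bridge of a dish imager, lock it and start the scan

### The arm

A 6-joint arm with a two-finger parallel gripper is mounted at the origin on a cart in front of the work surface, level with it; the furniture and walls round the work are solid. World frame = base frame: x ahead of the robot, y to its left, z up, the work surface at z = 0. Lengths are in mm, angles in rad, forces in N, time in s.
With the tool pointing down it reaches from about 375 to 825 mm from the base axis. Payload 5.5 kg.
Tool frame: the origin (TCP) lies at the centre of the arm's flange, where the gripper is bolted on; the fingertips stand 173 mm ahead of it and the grasp point (between the pads) lies 155 mm ahead of it; y points along the fingers, x is the direction in which the jaws open and shut, and the axes are right-handed (so a half turn about y gives the same grasp; the last joint's range is limited). The gripper opens to 85 mm and grips with 20 to 120 N. Pads are 22 mm wide; open, the fingers measure 114 mm over their backs; the gripper's body (76 mm by 85 mm) begins 54 mm behind the grasp point. The pads swing forward as they close: fully open they stand 13 mm farther back than shut.
Start: joints at [-1.155, 0.314, -0.047, 1.21, 0, 1.571], TCP at [242.35, -548.874, 404.699] pointing down, gripper open.
Joint ranges: [-2.67, 2.67], [-0.69, 1.73], [-1.03, 1.25], [-2.08, 2.16], [-1.42, 1.45], [-3.14, 3.14]. Speed limits (rad/s): [2.39, 2.39, 3.01, 3.14, 3.14, 3.14].

### API

Orientations are given as a rotation vector (axis times angle).
In Python, from bench import manip, optics gives the robot as it stands. The module is installed in compiled form; this text tells all that it offers.
- The arm moves only by the shell command python3 -m inch 'ROWS' [FORCE]. ROWS is a JSON object of lists of equal length, an entry for each row: "jaw": the finger opening in m, from 0 to 0.0854; "dp": the shift along the tool's x, y, z in m, a list of three; "yaw": the turn about the tool's y in rad. In form: {"jaw": [jaw, ...], "dp": [[dx, dy, dz], ...], "yaw": [yaw, ...]}. A call has 1 to 5 rows; each row shifts and turns the commanded pose from where the row before left it, along the tool's axes as they then stand; what a row does not reach is not made up. A row lasts 1/8 s, in which the tool goes at most 62.5 mm and 10.7 degrees, less where a joint would pass 70% of its speed; a pose out of reach is approached as far as the arm can. A call with a gripper value outside its range is refused whole. The fingers move at their own pace and stop on an object; FORCE is the grip in N (left out, the last holds). Time passes only in rows, so rows that do not move let the fingers close. It gives the time, the measured TCP pose, the force and the opening at its end, in the units of the state.
- manip.get_state(): the state, without advancing time (a new reading comes with each control period).
- optics.camera(name): name is "scene" or "top" or "wrist"; returns the picture (400x640x3 uint8, red, green, blue); there is no depth.
- optics.camera_info(name): a dict with "fx", "fy", "cx", "cy" (pixels), "R" (3x3) and "t" (3): a world point X has camera coordinates R X + t. Camera axes: x right, y down, z forward; pixel columns grow to the right and rows downward; lengths in mm; the calibration is good to about 2 mm. A picture is of the moment at which its call begins: read the wrist's pose just before it. camera_info takes no time and is no camera call; for the wrist camera it gives the pose at the moment of the call.
- manip.hand_in(): hands the job in, once; it reports no verdict.
Trained networks look in the newest picture that a camera, given by its name, has taken for a name from the list of things; names that differ only in an ending like _2 or _b are one class to them, and where a whole thing is asked for, a point or a joint stands for the part that bears it (a point fixed in the world has none). Each returns a list of dicts, best first, with "score" (0 to 1); they miss things now and then, are a little off and sometimes report something else, mostly with a low value. They report only what shows in the picture. A call takes as long as a camera call. They do not tell look-alikes from the thing itself.
- optics.look_for(query, camera): "position" ([x, y, z] in mm, in world coordinates, good to about 4 mm: the middle of the surface that is visible of it).
- optics.tip_of(query, camera): "position" ([x, y, z] in mm, in world coordinates, good to about 4 mm: a listed point, or the origin of a listed thing).
The state is a dict: "time": time; "qpos": joint angles; "joint_vel": joint speeds; "tau": joint torques, N m; "ee_pos": TCP position; "tool_rot": TCP orientation; "force": force on the tool from outside, world axes, zero at the start; "ft_torque": the same for the moment, N m; "gripper_width": finger opening in mm.
Only numpy, scipy, OpenCV 4.12 (cv2) and the standard library are available. Lean on these libraries where they do the work, as an engineer would, in place of code of your own. Each camera call takes 0.05 s, during which the arm holds its last target. There are 200 camera calls.

### The job

Load the dish imager with your fingertips, without picking anything up: push the carrier with its culture dish flat along the deck, under the low light bridge, until it is fully home against the back stop. Swing the steel keeper arm all the way shut behind the carrier's tab, and only then press the green start button. Do not lift or tip the carrier or its dish, and leave the bottle, the spare dish and the filter cube where they stand.

Things in the scene. Friction and masses are not known exactly. Their poses are not given: they have to be found in the camera images.
- imager: White flat dish imager fixed on the desk, 257 x 204 mm. Origin on the desk; +x is the direction in which the carrier is pushed in, +y its left, z up. Its flat deck is 30 mm above the desk, from x = -145 to +112 mm. A low white light bridge crosses the deck; guides, back stop, keeper arm and start button stand on the deck. Deck and guides are smooth: the carrier slides easily
- bridge (a point): Middle of the light bridge's underside, 18 mm above the deck, at x = 63 mm in the imager's frame. The bridge spans x = 33 to 93 mm, is 123 mm wide, its top 40 mm above the deck (round cap in the middle: 46 mm)
- mouth (a point): Point on the deck midway between the front tips of the flared mouth, at x = 0 in the imager's frame. The mouth is 111 mm wide here and narrows to 83 mm at x = 30, its walls 8 mm high; from there straight guides 83 mm apart lead under the bridge to the back stop, whose face is at x = 100 mm
- carrier: Loose dark flat plate, 112 mm long (x), 80 wide (y), 6 thick, about 160 g, lying on the deck before the mouth, a little askew. Origin at the centre of its underside, +x its leading end. With the dish its highest point under the bridge is 15.5 mm above its underside, so 2.5 mm of headroom remain. Fully home, its origin is at x = 44 mm, y = 0 in the imager's frame
- carrier_tab (a point): Middle of the outer (trailing) face of the upright tab at the carrier's trailing end, 56 mm behind its origin, 13 mm above its underside: push here. The tab is 50 mm wide, 5 mm thick, its top 20 mm above the underside; home, it stands 45 mm in front of the bridge
- carrier_seat (a point): Centre of the floor of the carrier's round recess, where the centre of the dish's underside belongs (1.5 mm above the carrier's underside, 19 mm ahead of its origin)
- dish: Loose whitish translucent round culture dish with lid, 62 mm diameter, 14 mm high, standing in the carrier's 64 mm recess (4.5 mm deep). Origin at the centre of its underside, z up
- keeper (a joint): Angle of the steel keeper arm about its vertical pivot, rad; 0 to 0.3 (open) at the start, 1.92 shut (stop); grows anticlockwise seen from above. At 0 it points 160 degrees anticlockwise from the imager's +x; shut, it lies along -y, 3 mm behind the tab of a carrier that is home (else the tab blocks it). Stays where it is left; under 1 N at the post moves it
- keeper_pivot (a point): The keeper's pivot axis, on the deck at x = -20, y = 68 mm in the imager's frame, 13 mm above the deck
- keeper_post (a point): Upper part of the upright black post (9 to 13 mm diameter) at the end of the keeper arm, 80 mm from the pivot; this point is 30.5 mm above the deck, the post's top 38 mm. The arm below it is 10 mm wide, 11 to 16 mm above the deck
- start (a joint): Travel of the start button, m: 0 up, 0.005 fully down; springs back; needs about 4 N
- start_top (a point): Centre of the top of the round green start button (18 mm diameter, in a grey collar), at x = -45, y = -78 mm in the imager's frame, 18 mm above the deck (the collar 9 mm); press downward
- reagent_bottle: Small amber bottle with white cap, 26 x 62 mm, loose on the desk left of the imager; origin at its underside. Bystander
- spare_dish: Small whitish dish, 38 mm diameter, 10 mm high, loose on the desk left of the imager; origin at its underside. Bystander
- filter_cube: Black optical filter cube with a green window, 39 x 40 x 37 mm, loose on the desk right of the imager; origin at its underside. Bystander
There are look-alikes about, which are no part of the job. Of the things shaped like the carrier, the dark steel one is meant.

How it is judged (in metres and radians):
On the way, in this order (a step that is already met when the one before it is completed fails the run):
1. the carrier is home against the back stop, under the bridge (x of carrier in the frame of imager above 0.0415 m and y of carrier in the frame of imager between -0.004 and 0.004 m and angle between the x axis of carrier and the x axis of imager, either way round below 0.05 rad), for 0.2 s.
2. the keeper is swung shut behind the carrier (all of step 1 and value of joint keeper above 1.8 rad), for 0.2 s.
3. the start button is pressed (value of joint start above 0.0035 m), for 0.05 s.
At the end, for the whole second after the job is handed in: The carrier's origin is at most 2.5 mm short of fully home and within 4 mm of the imager's centre line, square within 0.05 rad; the dish sits level in its recess (within 5 mm); the keeper is shut (over 1.80 of 1.92 rad); the button is up again and all is at rest (all of step 2 and horizontal distance between dish and carrier_seat below 0.005 m and angle between dish's own z axis and vertical below 0.05 rad and z of dish in the frame of carrier below 0.004 m and value of joint start below 0.001 m and linear speed of each of carrier, dish below 0.01 m/s); the robot touches nothing.
It fails at once if the carrier is lifted or tipped (more than 6 mm off the deck or 0.07 rad) (z of carrier in the frame of imager above 0.036 m or angle between carrier's own z axis and vertical above 0.07 rad).
It fails at once if the dish is knocked out of its recess or tipped (angle between dish's own z axis and vertical above 0.12 rad or horizontal distance between dish and carrier_seat above 0.01 m or z of dish in the frame of carrier above 0.008 m).
It fails at once if the start button is pressed while the keeper is not shut (value of joint start above 0.0035 m and value of joint keeper below 1.7 rad).
It fails at once if a bystander is moved by more than 15 mm or tipped (distance of any of reagent_bottle, spare_dish, filter_cube from where it was at the start of the episode above 0.015 m or angle between reagent_bottle's own z axis and vertical above 0.3 rad).
It also fails if it takes over 54 s, if anything falls off the work surface, if the arm or the gripper's body presses on something with over 40 N, if the wrist force passes 120 N, or if a joint passes its speed limit or range.

## Working session

There is one attempt and no reset: what is moved stays moved. The work goes in short steps, Python scripts to look and compute and a shell command to move; the robot and the scene stay as the last step left them, time stands still between calls to the robot, and variables do not carry over. Pictures are saved under pics/ and viewed, about 8 in all and at most 12, crops included, and the job is handed in when it is done.

```bash
mkdir -p pics
python3 - <<'E'
from bench import manip, optics
import cv2, numpy as np
s=manip.get_state(); print({k:np.round(v,3).tolist() for k,v in s.items()})
for c in ("top","scene"):
    im=optics.camera(c); cv2.imwrite(f"pics/{c}0.png",im[:,:,::-1])
    i=optics.camera_info(c); print(c,{k:np.round(v,3).tolist() for k,v in i.items()})
    for q in ("imager","bridge","mouth","carrier","carrier_tab","carrier_seat","dish","keeper_pivot","keeper_post","start_top","reagent_bottle","spare_dish","filter_cube"):
        print(c,q,[(np.round(d["position"]).tolist(),round(d["score"],2)) for d in optics.tip_of(q,c)[:3]])
E
```

```text
{'time': 0.0, 'qpos': [-1.155, 0.314, -0.048, 1.21, 0.0, 1.571], 'joint_vel': [-0.001, -0.0, -0.001, -0.002, -0.002, 0.0], 'tau': [-0.001, -53.959, 33.975, 0.019, -0.0, 0.0], 'ee_pos': [242.243, -548.606, 403.827], 'tool_rot': [-1.377, 0.899, -0.896], 'force': [0.154, -0.455, 0.519], 'ft_torque': [-0.02, -0.014, 0.024], 'gripper_width': 85.273}
top {'fx': 452.388, 'fy': 452.388, 'cx': 320.545, 'cy': 197.286, 'R': [[-0.029, -1.0, 0.001], [-0.997, 0.029, -0.071], [0.071, -0.003, -0.997]], 't': [-70.978, 479.442, 970.092]}
top imager [([521.0, -123.0, -2.0], 0.76)]
top bridge [([521.0, -122.0, 2.0], 0.7), ([577.0, -100.0, 45.0], 0.65)]
top mouth [([519.0, -123.0, 27.0], 0.75), ([447.0, 40.0, 0.0], 0.51)]
top carrier [([340.0, 138.0, 2.0], 0.77), ([464.0, -150.0, 29.0], 0.73)]
top carrier_tab [([345.0, 78.0, 10.0], 0.93), ([411.0, -168.0, 42.0], 0.7), ([398.0, -89.0, 58.0], 0.42)]
top carrier_seat [([336.0, 154.0, 0.0], 0.63), ([476.0, -142.0, 30.0], 0.62)]
top dish [([476.0, -142.0, 26.0], 0.82)]
top keeper_pivot [([473.0, -72.0, 48.0], 0.62), ([447.0, 35.0, 1.0], 0.46)]
top keeper_post
[... 614 characters left out ...]
9.0], 0.6), ([502.0, 55.0, 2.0], 0.47)]
scene carrier [([458.0, -144.0, 30.0], 0.97), ([398.0, -90.0, 60.0], 0.74), ([341.0, 138.0, 4.0], 0.64)]
scene carrier_tab [([409.0, -169.0, 43.0], 0.94), ([342.0, 84.0, 12.0], 0.9)]
scene carrier_seat [([483.0, -140.0, 34.0], 0.76), ([338.0, 153.0, -2.0], 0.62)]
scene dish [([479.0, -138.0, 27.0], 0.56)]
scene keeper_pivot [([480.0, -71.0, 40.0], 0.61)]
scene keeper_post [([396.0, -89.0, 60.0], 0.64)]
scene start_top [([509.0, -214.0, 49.0], 0.6)]
scene reagent_bottle [([503.0, 55.0, 4.0], 0.74)]
scene spare_dish [([448.0, 36.0, -1.0], 0.46), ([520.0, -127.0, 1.0], 0.43)]
scene filter_cube [([520.0, -297.0, -0.0], 0.83), ([509.0, -217.0, 48.0], 0.33)]
```

View pics/top0.png

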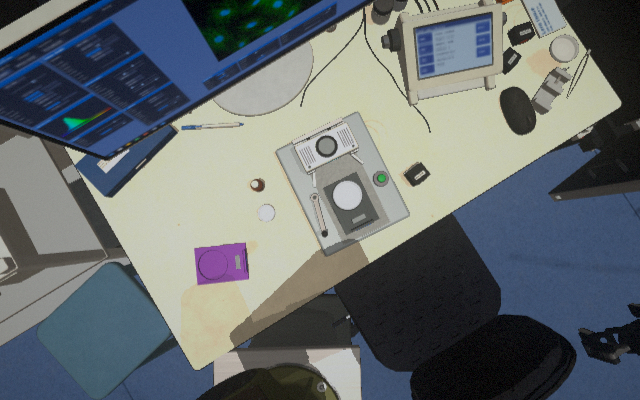

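View pics/scene0.png

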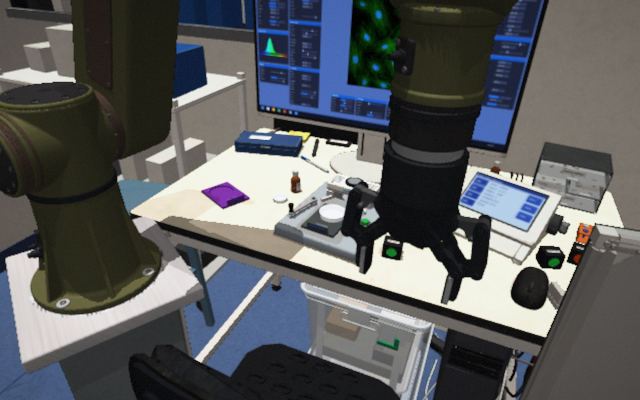

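Top view: the dark steel carrier with its dish is on the imager deck at (352,203), with its tab at about (360,217). The purple plate at (222,264) lies on the desk and is the look-alike. The keeper arm is open at (319,215), the green button is at (381,178), and the filter cube is at (417,174). Next I'll fit the imager pose and overlay it on an enlarged crop.

```bash
cat > h.py <<'E'
from bench import manip, optics
import cv2, numpy as np
from scipy.optimize import least_squares
from scipy.spatial.transform import Rotation as Ro
def rot(a): return np.array([[np.cos(a),-np.sin(a)],[np.sin(a),np.cos(a)]])
def fit(loc,w):
    f=lambda p:(loc@rot(p[2]).T+p[:2]-w).ravel()
    return least_squares(f,[500,-120,.4],loss="soft_l1",f_scale=3).x
def proj(c,P):
    i=optics.camera_info(c); X=np.atleast_2d(P)@np.array(i["R"]).T+np.array(i["t"])
    return np.c_[i["fx"]*X[:,0]/X[:,2]+i["cx"], i["fy"]*X[:,1]/X[:,2]+i["cy"]]
def back(c,uv,z):
    i=optics.camera_info(c);R=np.array(i["R"]);C=-R.T@np.array(i["t"])
    d=R.T@np.array([(uv[0]-i["cx"])/i["fx"],(uv[1]-i["cy"])/i["fy"],1]);return C+d*(z-C[2])/d[2]
def i2w(p,loc): loc=np.atleast_2d(loc); return np.c_[loc[:,:2]@rot(p[2]).T+p[:2],loc[:,2]]
def w2i(p,w): return (np.atleast_2d(w)[:,:2]-p[:2])@rot(p[2])
def tool():
    s=manip.get_state(); return np.array(s["ee_pos"]),Ro.from_rotvec(s["tool_rot"]).as_matrix()
E
python3 - <<'E'
from h import *
loc=np.array([[0,0],[0,0],[63,0],[63,0],[-20,68],[-20,68],[-45,-78],[-45,-78],[0,0],[0,0]],float)
w=np.array([[521,-123],[520,-127],[577,-100],[582,-98],[473,-72],[480,-71],[510,-214],[509,-214],[519,-123],[525,-127]],float)
p=fit(loc,w);print(p, np.round(loc@rot(p[2]).T+p[:2]-w,1).tolist())
print("carrier",w2i(p,[[464,-150],[458,-144],[411,-168],[409,-169],[476,-142],[479,-138],[397,-89.5]]).round(1).tolist())
im=cv2.imread("pics/top0.png"); k=5;o=np.array([265,105])
cr=cv2.resize(im[105:265,265:425],None,fx=k,fy=k,interpolation=cv2.INTER_CUBIC)
cr=cr[:, :]
def poly(L,col,cl=True):
    q=((proj("top",i2w(p,L))-o+.5)*k).round().astype(int); cv2.polylines(cr,[q],cl,col,1)
poly([[-145,-102,30],[112,-102,30],[112,102,30],[-145,102,30]],(0,0,255))
poly([[33,-61.5,70],[93,-61.5,70],[93,61.5,70],[33,61.5,70]],(255,0,0))
poly([[-45,-78,48],[-45,-77,48]],(255,0,255))
cv2.imwrite("pics/crop1.png",cv2.resize(cr,(600,600)))
x,R=tool();print(x,R.round(3).tolist())
E
```

```text
[ 5.20825848e+02 -1.24899402e+02  4.06348220e-01] [[-0.2, -1.9], [0.8, 2.1], [1.7, 0.0], [-3.3, -2.0], [2.6, 1.7], [-4.4, 0.7], [0.3, -0.3], [1.3, -0.3], [1.8, -1.9], [-4.2, 2.1]]
carrier [[-62.1, -0.6], [-65.3, 7.3], [-117.9, 3.8], [-120.2, 3.7], [-47.9, 2.0], [-43.6, 4.5], [-99.8, 81.5]]
[ 242.3677272  -548.87405251  404.70963251] [[0.404, 0.0, 0.915], [-0.915, -0.0, 0.404], [0.0, -1.0, 0.0]]
```

View pics/crop1.png

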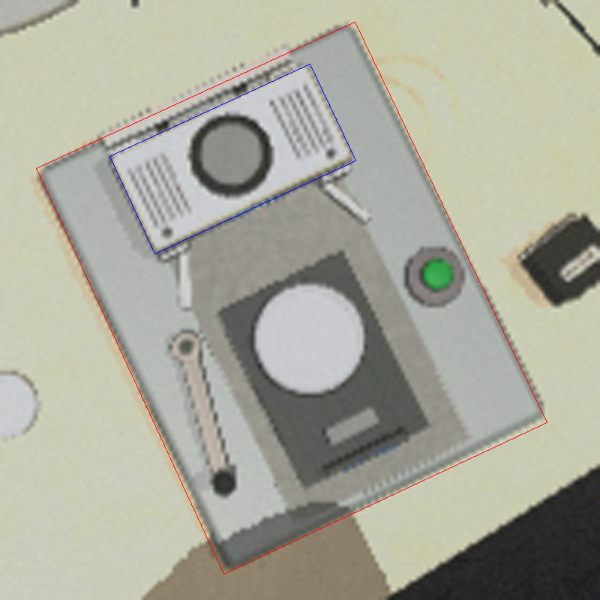

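The overlay matches the deck and bridge edges to about 1–2 mm. The dark steel plate with its dish, at crop (305,350), is the carrier. Its corners are at (220,313), (344,251), (427,425) and (308,488). Tool z already points along imager +x, and tool x along −y.

Run:
```python
from h import *
p=[520.83,-124.9,.4063]
f=lambda u,z:w2i(p,back("top",np.array(u)/3.75+[264.5,104.5],z))[0]
for n,u,z in (("LL",(220,313),36),("LR",(344,251),36),("TR",(427,425),36),("TL",(308,488),36),("tabL",(324,471),50),("tabR",(409,430),50),("post",(224,482),68),("pivot",(186,346),46),("btn",(437,274),48),("deckTL",(38,170),30),("deckTR",(354,24),30),("deckBR",(545,420),30),("deckBL",(225,572),30)):
    print(n,f(u,z).round(1))
x,R=tool()
for n,L in (("behind tab",[[-150,4,0]]),("home",[[-23,0,0]])):
    w=i2w(p,L)[0]; d=w-x; d[2]=0
    print(n,w, "dp x,z:",(R.T@d).round(1))
```

```text
LL [-9.6 41.2]
LR [ -7.2 -38.3]
TR [-117.2  -38.6]
TL [-121.   38.]
tabL [-115.7   26.5]
tabR [-115.1  -26.5]
post [-97.5  79.9]
pivot [-19.3  67. ]
btn [-42.2 -78.9]
deckTL [110.5 101.4]
deckTR [ 111.1 -101.1]
deckBR [-143.3 -101.9]
deckBL [-144.5  100.8]
behind tab [ 381.46073752 -180.50763145    0.        ] dp x,z: [-280.8   -0.   276. ]
home [ 499.70244389 -133.98990498    0.        ] dp x,z: [-275.6   -0.   403. ]
```

```bash
python3 -m inch '{"jaw":[0.02,0.02,0.02,0.02,0.02],"dp":[[-0.035,0,0.0345],[-0.035,0,0.0345],[-0.035,0,0.0345],[-0.035,0,0.0345],[-0.035,0,0.0345]],"yaw":[0,0,0,0,0]}' 20
python3 -m inch '{"jaw":[0.02,0.02,0.02,0.02,0.02],"dp":[[-0.035,0,0.0345],[-0.035,0,0.0345],[-0.035,0,0.0345],[-0.035,0,0.0345],[0,0.04,0]],"yaw":[0,0,0,0,0]}'
python3 -m inch '{"jaw":[0.02,0.02,0.02,0.02,0.02],"dp":[[0,0.04,0],[0,0.04,0],[0,0.03,0],[0,0.01,0],[0,0,0]],"yaw":[0,0,0,0,0]}'
cat >> h.py <<'E'
p=np.array([520.83,-124.9,.4063])
def where():
    x,R=tool(); s=manip.get_state(); z=R[:,2]
    print("t",s["time"],"imager xy",w2i(p,x).round(1),"tipz",round(x[2]-173,1),"ztool yaw-imager",round(np.arctan2(z[1],z[0])-p[2],4),"F",np.round(s["force"],1),"w",s["gripper_width"])
E
python3 - <<'E'
from h import *
where(); cv2.imwrite("pics/w1.png",optics.camera("wrist")[:,:,::-1]); cv2.imwrite("pics/s1.png",cv2.resize(optics.camera("scene")[130:290,200:440],None,fx=3,fy=3)[:,:,::-1])
x,R=tool(); print(proj("wrist",[x+R@[0,173,0],x+R@[20,173,0]]))
E
```

```text
time: 2.02
ee_pos: [329.8, -317.6, 404.9]
tool_rot: [-1.378, 0.897, -0.898]
force: [0.4, 0.3, -0.3]
gripper_width: 20.2
time: 2.65
ee_pos: [401.5, -133.2, 366.8]
tool_rot: [-1.377, 0.888, -0.899]
force: [0.1, -1.6, 0.2]
gripper_width: 19.8
time: 3.28
ee_pos: [399.2, -135.3, 244.8]
tool_rot: [-1.378, 0.898, -0.897]
force: [-0.5, 0.4, -0.8]
gripper_width: 20.1
t 3.275 imager xy [[-115.9   38.5]] tipz 71.8 ztool yaw-imager 0.0095 F [-0.5  0.4 -0.8] w 20.08600657781561
[[322.53841215 249.58480011]
 [363.1211246  249.56722541]]
```

I commanded one row too many, so the tool is 35 mm off, but it's high and clear of everything. Correcting that now.

```bash
python3 -m inch '{"jaw":[0.02,0.02,0.02,0.02],"dp":[[0.018,0,-0.018],[0.019,0,-0.017],[0,0,0],[0,0,0]],"yaw":[0,0,-0.0095,0]}'
python3 - <<'E'
from h import *
where(); cv2.imwrite("pics/w2.png",optics.camera("wrist")[:,:,::-1])
E
```

```text
time: 3.88
ee_pos: [382.5, -183.2, 245.4]
tool_rot: [-1.38, 0.889, -0.892]
force: [-0.1, 0.4, -0.1]
gripper_width: 20.0
t 3.875 imager xy [[-150.1    1.1]] tipz 72.4 ztool yaw-imager 0.0188 F [-0.1  0.4 -0.1] w 19.956239477016435
```

View pics/w2.png

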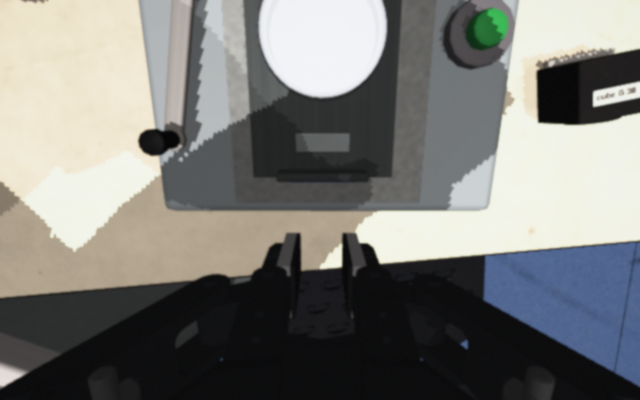

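Wrist view: the fingers at (290,250) and (350,250) are centred behind the tab at (323,176). The post is at (155,140), well clear. I'll descend, square up and approach.

```bash
python3 -m inch '{"jaw":[0.02,0.02,0.02,0.02,0.02],"dp":[[0,0.017,0],[0,0.016,0],[0,0,0.005],[0,0,0.005],[0,0,0.004]],"yaw":[0.019,0,0,0,0]}'
python3 -m inch '{"jaw":[0.02,0.02,0.02,0.02,0.02],"dp":[[0,0,0.004],[0,0,0.004],[0,0,0.005],[0,0,0.006],[0,0,0.007]],"yaw":[0,0,0,0,0]}'
python3 - <<'E'
from h import *
where(); cv2.imwrite("pics/w3.png",optics.camera("wrist")[:,:,::-1])
for q in ("carrier_tab","carrier_seat","carrier"):
    print(q,[(w2i(p,d["position"]).round(1).tolist(),round(d["position"][2]),round(d["score"],2)) for d in optics.tip_of(q,"wrist")[:2]])
E
```

```text
time: 4.55
ee_pos: [395.9, -177.6, 212.4]
tool_rot: [-1.374, 0.903, -0.906]
force: [0.4, -0.8, 0.7]
gripper_width: 20.3
time: 5.18
ee_pos: [419.2, -167.3, 211.7]
tool_rot: [-1.374, 0.905, -0.905]
force: [0.4, 0.1, -0.2]
gripper_width: 20.1
t 5.175 imager xy [[-110.1    1.2]] tipz 38.7 ztool yaw-imager -0.0002 F [ 0.4  0.1 -0.2] w 20.076682476895535
carrier_tab [([[-98.1, -0.6]], 41, 0.78)]
carrier_seat [([[-98.0, -0.6]], 40, 0.2)]
carrier [([[-19.9, 66.8]], 43, 0.41)]
```

View pics/w3.png

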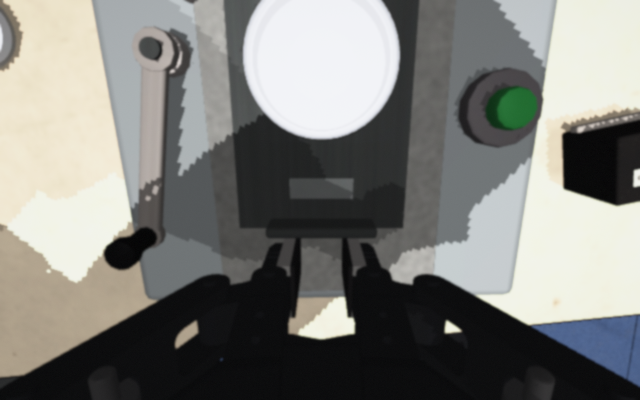

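The fingers are in contact with the tab (tab face at about x = −98, squarely pushed). Continuing the push.

```bash
python3 -m inch '{"jaw":[0.02,0.02,0.02,0.02,0.02],"dp":[[0,0,0.007],[0,0,0.007],[0,0,0.007],[0,0,0.007],[0,0,0.007]],"yaw":[0,0,0,0,0]}'
python3 -m inch '{"jaw":[0.02,0.02,0.02,0.02,0.02],"dp":[[0,0,0.007],[0,0,0.007],[0,0,0.007],[0,0,0.006],[0,0,0.005]],"yaw":[0,0,0,0,0]}'
python3 - <<'E'
from h import *
where(); cv2.imwrite("pics/w4.png",optics.camera("wrist")[:,:,::-1])
for q in ("carrier_tab",):
    print(q,[(w2i(p,d["position"]).round(1).tolist(),round(d["position"][2]),round(d["score"],2)) for d in optics.tip_of(q,"wrist")[:2]])
E
```

```text
time: 6.0
ee_pos: [451.5, -153.4, 211.7]
tool_rot: [-1.375, 0.905, -0.905]
force: [-0.2, 0.3, -0.9]
gripper_width: 20.3
time: 6.62
ee_pos: [480.7, -140.8, 211.7]
tool_rot: [-1.374, 0.905, -0.905]
force: [-1.1, 0.4, 0.6]
gripper_width: 20.0
t 6.625 imager xy [[-43.1   1.2]] tipz 38.7 ztool yaw-imager 0.0 F [-1.1  0.4  0.6] w 20.040863493321197
carrier_tab [([[-30.3, 1.6]], 41, 0.66)]
```

View pics/w4.png

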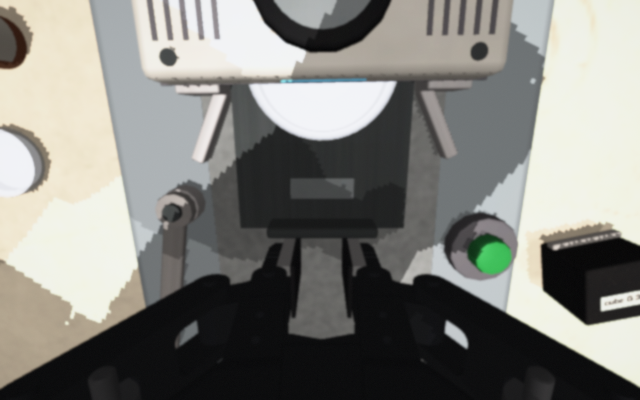

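The carrier is in the guides with the dish going under the bridge at (322,90). About 19 mm remain, so I'll finish gently and watch for the stop force.

```bash
python3 -m inch '{"jaw":[0.02,0.02,0.02,0.02],"dp":[[0,0,0.005],[0,0,0.005],[0,0,0.004],[0,0,0.003]],"yaw":[0,0,0,0]}'
python3 -m inch '{"jaw":[0.02,0.02],"dp":[[0,0,0.002],[0,0,0.001]],"yaw":[0,0]}'
python3 -m inch '{"jaw":[0.02,0.02],"dp":[[0,0,0.001],[0,0,0.001]],"yaw":[0,0]}'
python3 -c "
from h import *
where()"
```

```text
time: 7.22
ee_pos: [496.3, -134.2, 211.7]
tool_rot: [-1.374, 0.905, -0.905]
force: [-1.0, -1.2, 0.1]
gripper_width: 19.7
time: 7.48
ee_pos: [498.8, -133.0, 211.7]
tool_rot: [-1.375, 0.905, -0.905]
force: [-0.9, 0.1, 0.4]
gripper_width: 20.5
time: 7.72
ee_pos: [499.8, -132.5, 211.5]
tool_rot: [-1.376, 0.906, -0.905]
force: [-4.3, -1.7, 2.7]
gripper_width: 20.3
t 7.725 imager xy [[-22.3   1.3]] tipz 38.5 ztool yaw-imager -0.0004 F [-4.3 -1.7  2.7] w 20.282827209314778
```

```bash
python3 -m inch '{"jaw":[0.02,0.02,0.02],"dp":[[0,0,0.001],[0,0,0],[0,0,0]],"yaw":[0,0,0]}'
python3 - <<'E'
from h import *
where(); cv2.imwrite("pics/w5.png",optics.camera("wrist")[:,:,::-1])
print([(w2i(p,d["position"]).round(1).tolist(),round(d["position"][2])) for d in optics.tip_of("carrier_tab","wrist")[:2]])
E
```

```text
time: 8.1
ee_pos: [500.1, -132.3, 211.3]
tool_rot: [-1.378, 0.908, -0.904]
force: [-5.7, -3.5, 3.4]
gripper_width: 20.1
t 8.1 imager xy [[-22.    1.4]] tipz 38.3 ztool yaw-imager -0.0007 F [-5.7 -3.5  3.4] w 20.115508696111633
[([[-7.6, -1.3]], 40)]
```

View pics/w5.png

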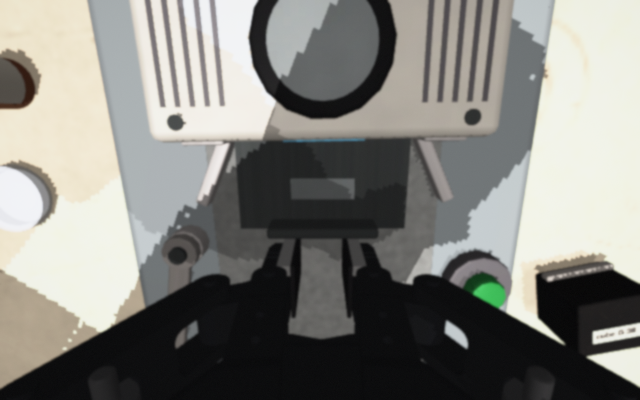

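The carrier is home: the tool stalled with force rising against the stop and the tab at about x = −10. I'll retreat, rise, close the jaws and yaw for the keeper.

```bash
python3 -m inch '{"jaw":[0.02,0.02,0.02,0.02,0.02],"dp":[[0,0,-0.006],[0,0,-0.012],[0,0,-0.015],[0,-0.03,0],[0,-0.035,0]],"yaw":[0,0,0,0,0]}'
python3 -m inch '{"jaw":[0,0,0,0,0],"dp":[[0,0,0],[0,0,0],[0,0,0],[0,0,0],[0,0,0]],"yaw":[0.175,0.175,0.175,0.175,0.175]}'
python3 - <<'E'
from h import *
where(); x,R=tool(); print(manip.get_state()["qpos"])
for c in ("top","scene"):
    optics.camera(c)
    for q in ("keeper_post","carrier_tab"): print(c,q,[(w2i(p,d["position"]).round(1).tolist(),round(d["position"][2]),round(d["score"],2)) for d in optics.tip_of(q,c)[:2]])
n=R[:,2]; post=i2w(p,[[-98.5,80.5,0]])[0]
d=post-22*n-x; print("dp",(R.T@d).round(1), "r",np.hypot(*(post-22*n)[:2]))
E
```

```text
time: 8.82
ee_pos: [469.8, -145.2, 276.9]
tool_rot: [-1.375, 0.907, -0.904]
force: [0.4, -0.7, 1.1]
gripper_width: 20.1
time: 9.45
ee_pos: [451.9, -189.0, 276.8]
tool_rot: [-0.954, 1.513, -1.474]
force: [0.4, -0.0, 0.4]
gripper_width: 0.1
t 9.45 imager xy [[-88.6 -31.7]] tipz 103.8 ztool yaw-imager -0.813 F [ 0.4 -0.   0.4] w 0.05736335003291013
[-0.40877446  0.20219305 -0.50160432  0.86720928  0.03939324  3.13953544]
top keeper_post [([[-96.5, 79.9]], 58, 0.72)]
top carrier_tab [([[-82.0, 257.4]], 14, 0.63), ([[-9.9, 2.3]], 39, 0.55)]
scene keeper_post []
scene carrier_tab [([[60.3, 1.1]], 28, 0.7), ([[-11.0, 1.0]], 42, 0.67)]
dp [ -59.   279.3 -110.2] r 386.9403208748806
```

The yaw ran into the last joint's limit, where it was held. I'll turn the other way and push the post with the fingers' −z face instead.

```bash
python3 -m inch '{"jaw":[0,0,0,0,0],"dp":[[0,0,0],[0,0,0],[0,0,0],[0,0,0],[0,0,0]],"yaw":[-0.175,-0.175,-0.175,-0.175,-0.175]}'
python3 -m inch '{"jaw":[0,0,0,0,0],"dp":[[0,0,0],[0,0,0],[0,0,0],[0,0,0],[0,0,0]],"yaw":[-0.175,-0.175,-0.175,-0.175,-0.175]}'
python3 -m inch '{"jaw":[0,0,0,0,0],"dp":[[0,0,0],[0,0,0],[0,0,0],[0,0,0],[0,0,0]],"yaw":[-0.175,-0.175,-0.175,-0.175,-0.175]}'
cat >> h.py <<'E'
def goto(ix,iy):
    x,R=tool(); d=i2w(p,[[ix,iy,0]])[0]-x; d[2]=0; print("goto",(ix,iy),"dp",(R.T@d).round(1))
E
python3 - <<'E'
from h import *
where(); print(manip.get_state()["qpos"].__repr__())
goto(-112.6,97.4)
E
```

```text
time: 10.38
ee_pos: [451.9, -189.2, 276.6]
tool_rot: [-1.359, 0.854, -0.844]
force: [-0.1, -0.3, -0.5]
gripper_width: 0.2
time: 11.0
ee_pos: [451.9, -189.2, 276.6]
tool_rot: [-1.527, 0.166, -0.182]
force: [0.0, 0.7, -0.6]
gripper_width: -0.1
time: 11.62
ee_pos: [451.9, -189.2, 276.6]
tool_rot: [-1.481, -0.528, 0.489]
force: [0.7, -0.5, -0.3]
gripper_width: -0.0
t 11.625 imager xy [[-88.7 -31.8]] tipz 103.6 ztool yaw-imager 1.8173 F [ 0.7 -0.5 -0.3] w -0.018676292867252507
array([-0.40865335,  0.20302789, -0.5010445 ,  0.86793024,  0.03780346,
        0.50960755])
goto (-112.6, 97.4) dp [  8.3   2.8 131.1]
```

```bash
python3 -m inch '{"jaw":[0,0,0,0],"dp":[[0,0,0],[0,0,0],[0,0,0],[0,0,0]],"yaw":[-0.15,-0.15,-0.15,0]}'
python3 - <<'E'
from h import *
where(); x,R=tool(); print(R.round(3).tolist())
goto(-112.6,97.4)
E
```

```text
time: 12.12
ee_pos: [451.9, -189.4, 276.6]
tool_rot: [-1.374, -0.874, 0.824]
force: [0.1, -0.3, 0.6]
gripper_width: -0.1
t 12.125 imager xy [[-88.8 -32. ]] tipz 103.6 ztool yaw-imager 2.2593 F [ 0.1 -0.3  0.6] w -0.08168466843303984
[[0.458, 0.014, -0.889], [0.888, 0.035, 0.458], [0.038, -0.999, 0.004]]
goto (-112.6, 97.4) dp [ 63.8   2.8 115. ]
```

The limit left a 2° tool tilt, which is harmless, but from here I'll work with the true fingertip position.

```bash
cat >> h.py <<'E'
def tip():
    x,R=tool(); return x+R@[0,173,0],R
def goto(ix,iy,z):
    t,R=tip(); d=i2w(p,[[ix,iy,z]])[0]-t; print("goto",(ix,iy,z),"dp",(R.T@d).round(1))
def where():
    t,R=tip(); s=manip.get_state(); z=R[:,2]
    print("t",s["time"],"tip imager xy",w2i(p,t).round(1),"z",t[2].round(1),"zyaw",round(np.arctan2(z[1],z[0])-p[2],4),"F",np.round(s["force"],1),"q6",s["qpos"][5].round(2))
E
python3 - <<'E'
from h import *
where(); goto(-112.6,97.4,104)
E
```

```text
t 12.125 tip imager xy [[-84.2 -27.4]] z 103.7 zyaw 2.2593 F [ 0.1 -0.3  0.6] q6 0.07
goto (-112.6, 97.4, 104) dp [ 57.3   2.3 114.4]
```

```bash
python3 -m inch '{"jaw":[0,0,0,0,0],"dp":[[0.014,0.0005,0.029],[0.014,0.0005,0.029],[0.014,0.0005,0.028],[0.015,0.0005,0.028],[0,0,0]],"yaw":[0,0,0,0,0]}'
python3 - <<'E'
from h import *
where(); goto(-112.6,97.4,56)
cv2.imwrite("pics/w6.png",optics.camera("wrist")[:,:,::-1]); print(proj("wrist",tip()[0]))
print([(w2i(p,d["position"]).round(1).tolist(),round(d["position"][2]),d["score"]) for d in optics.tip_of("keeper_post","wrist")[:2]])
E
```

```text
time: 12.75
ee_pos: [375.2, -85.7, 277.0]
tool_rot: [-1.373, -0.873, 0.825]
force: [0.7, -0.3, 0.2]
gripper_width: -0.1
t 12.75 tip imager xy [[-113.8   98.3]] z 104.1 zyaw 2.2594 F [ 0.7 -0.3  0.2] q6 0.24
goto (-112.6, 97.4, 56) dp [-1.5 48.1 -1.7]
[[320.449984   251.43198227]]
[]
```

View pics/w6.png

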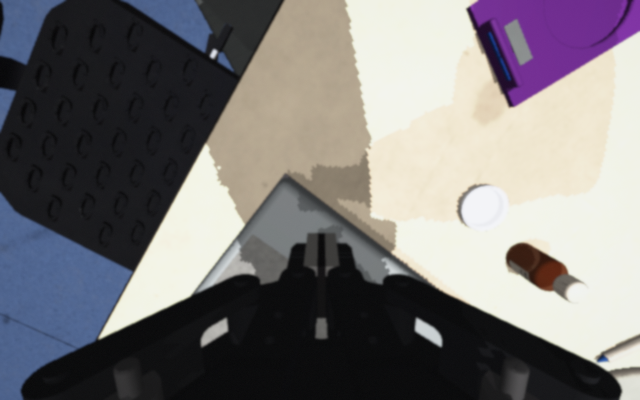

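The wrist view shows the closed fingertips at (320,250) over the deck's left-front corner. The post is hidden behind them. I'll descend with a little extra clearance.

```bash
python3 -m inch '{"jaw":[0,0,0],"dp":[[0,0.016,0],[0,0.016,0],[0,0.016,0]],"yaw":[0,0,0]}'
python3 - <<'E'
from h import *
where(); c=optics.camera("scene"); u=proj("scene",tip()[0])[0].astype(int); print(u)
cv2.imwrite("pics/s2.png",cv2.resize(c[u[1]-60:u[1]+60,u[0]-70:u[0]+90],None,fx=5,fy=5,interpolation=cv2.INTER_CUBIC)[:,:,::-1])
n=-tip()[1][:,2]
for a in np.radians([171,185,200,215,230,245,258,270]):
    nl=np.array([np.cos(-.882),np.sin(-.882)]); q=np.array([-20,68])+80*np.array([np.cos(a),np.sin(a)])-17*nl
    print(np.degrees(a).round(),q.round(1)); goto(*q,56)
E
```

```text
time: 13.22
ee_pos: [378.2, -86.2, 228.9]
tool_rot: [-1.376, -0.873, 0.822]
force: [-0.4, -0.1, -1.1]
gripper_width: -0.1
t 13.225 tip imager xy [[-111.    96.4]] z 56.0 zyaw 2.2572 F [-0.4 -0.1 -1.1] q6 0.24
[281 208]
171.0 [-109.8   93.6]
goto (np.float64(-109.82040993144271), np.float64(93.63895506384847), 56) dp [-0.5 -1.7 -4.2]
185.0 [-110.5   74.2]
goto (np.float64(-110.50091853117134), np.float64(74.15173844081735), 56) dp [-13.4  -2.3 -18.9]
200.0 [-106.    53.8]
goto (np.float64(-105.98075234670438), np.float64(53.7625863945765), 56) dp [-22.8  -2.7 -37.5]
215.0 [-96.3  35.2]
goto (np.float64(-96.33750622695104), np.float64(35.2380829525463), 56) dp [-27.  -3. -58.]
230.0 [-82.2  19.8]
goto (np.float64(-82.22835145875486), np.float64(19.84064241111176), 56) dp [-25.9  -3.  -78.8]
245.0 [-64.6   8.6]
goto (np.float64(-64.61480362308762), np.float64(8.619574897697989), 56) dp [-19.4  -2.9 -98.7]
258.0 [-47.4   2.9]
goto (np.float64(-47.43827794925248), np.float64(2.872389801925552), 56) dp [  -9.7   -2.6 -114. ]
270.0 [-30.8   1.1]
goto (np.float64(-30.80534268383171), np.float64(1.1241978606299927), 56) dp [   2.    -2.3 -125.9]
```

View pics/s2.png

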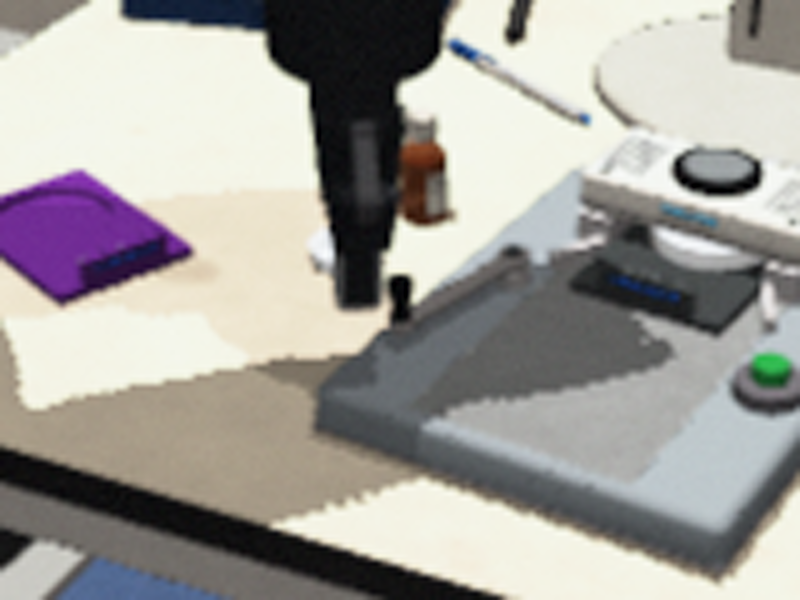

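The scene crop shows the fingertip at (358,290), just behind the black post at (400,295), with the tip at mid-post height. I'll sweep the keeper along its arc.

```bash
python3 -m inch '{"jaw":[0,0,0,0,0],"dp":[[-0.0005,-0.0015,-0.004],[-0.0065,-0.0003,-0.007],[-0.0065,-0.0003,-0.0075],[-0.005,-0.0002,-0.009],[-0.0045,-0.0002,-0.0095]],"yaw":[0,0,0,0,0]}'
python3 -m inch '{"jaw":[0,0,0,0,0],"dp":[[-0.0025,-0.0002,-0.010],[-0.0015,-0.0001,-0.0105],[0,0,-0.0105],[0.001,0,-0.0105],[0,0,0]],"yaw":[0,0,0,0,0]}'
python3 - <<'E'
from h import *
where(); optics.camera("top")
for c in ("top",):
    print([(w2i(p,d["position"]).round(1).tolist(),round(d["position"][2]),round(d["score"],2)) for d in optics.tip_of("keeper_post",c)[:2]])
goto(-64.6,8.6,56); goto(-47.4,2.9,56); goto(-30.8,1.1,56)
E
```

```text
time: 13.9
ee_pos: [400.4, -124.0, 231.1]
tool_rot: [-1.376, -0.874, 0.823]
force: [-1.9, 0.5, 0.0]
gripper_width: 0.2
time: 14.52
ee_pos: [436.2, -145.0, 230.9]
tool_rot: [-1.375, -0.875, 0.824]
force: [-0.0, -0.3, -0.4]
gripper_width: -0.3
t 14.525 tip imager xy [[-80.9  19.5]] z 58.0 zyaw 2.2594 F [-0.  -0.3 -0.4] q6 0.14
[]
goto (-64.6, 8.6, 56) dp [  5.8   1.9 -20.1]
goto (-47.4, 2.9, 56) dp [ 15.4   2.2 -35.4]
goto (-30.8, 1.1, 56) dp [ 27.1   2.6 -47.4]
```

```bash
python3 -m inch '{"jaw":[0,0,0,0,0],"dp":[[0.0025,0.0005,-0.010],[0.0035,0.0005,-0.010],[0.0045,0.0005,-0.008],[0.005,0,-0.0075],[0,0,0]],"yaw":[0,0,0,0,0]}'
python3 - <<'E'
from h import *
where(); c=optics.camera("scene"); u=proj("scene",tip()[0])[0].astype(int); print(u)
cv2.imwrite("pics/s3.png",cv2.resize(c[u[1]-60:u[1]+60,u[0]-70:u[0]+90],None,fx=5,fy=5,interpolation=cv2.INTER_CUBIC)[:,:,::-1])
goto(-30.8,1.1,56)
E
```

```text
time: 15.25
ee_pos: [474.6, -147.1, 229.7]
tool_rot: [-1.375, -0.874, 0.824]
force: [-0.2, 1.0, 0.3]
gripper_width: 0.1
t 15.25 tip imager xy [[-46.5   2.4]] z 56.8 zyaw 2.2597 F [-0.2  1.   0.3] q6 0.16
[331 207]
goto (-30.8, 1.1, 56) dp [ 11.5   1.2 -11.6]
```

View pics/s3.png

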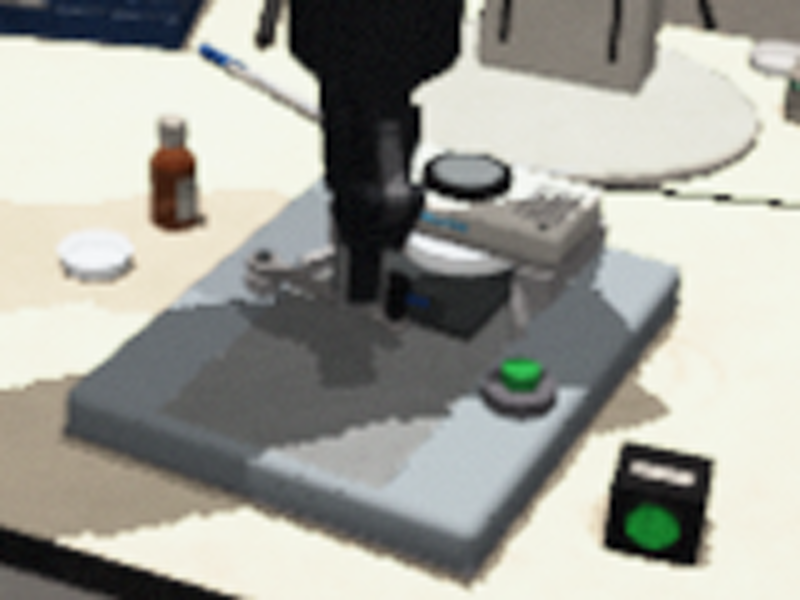

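The post is still ahead of the fingertip at (397,297) and the keeper is following. I'll close the last part and press lightly into its stop.

```bash
python3 -m inch '{"jaw":[0,0,0,0,0],"dp":[[0.0035,0,-0.0045],[0.004,0,-0.004],[0.004,0,-0.003],[0.0008,0,-0.0006],[0,0,0]],"yaw":[0,0,0,0,0]}'
python3 -c "
from h import *
where()"
python3 -m inch '{"jaw":[0,0,0],"dp":[[0.0008,0,-0.0006],[0.0008,0,-0.0006],[0,0,0]],"yaw":[0,0,0]}'
python3 -c "
from h import *
where()"
```

```text
time: 15.92
ee_pos: [490.2, -141.7, 230.1]
tool_rot: [-1.375, -0.874, 0.824]
force: [0.5, -0.8, -0.2]
gripper_width: -0.1
t 15.925 tip imager xy [[-30.1   1.2]] z 57.3 zyaw 2.2594 F [ 0.5 -0.8 -0.2] q6 0.18
time: 16.3
ee_pos: [491.4, -140.9, 229.9]
tool_rot: [-1.374, -0.872, 0.825]
force: [-2.6, -0.6, 0.4]
gripper_width: -0.6
t 16.3 tip imager xy [[-29.    1.7]] z 57.1 zyaw 2.259 F [-2.6 -0.6  0.4] q6 0.19
```

```bash
python3 -m inch '{"jaw":[0,0,0],"dp":[[0.0008,0,-0.0006],[0.0008,0,-0.0006],[0,0,0]],"yaw":[0,0,0]}'
python3 -c "
from h import *
where()"
python3 -m inch '{"jaw":[0,0,0,0,0],"dp":[[-0.004,0,0.004],[-0.01,0,0.01],[-0.01,0,0.01],[0,-0.025,0],[0,-0.025,0]],"yaw":[0,0,0,0,0]}'
python3 - <<'E'
from h import *
where(); goto(-45,-78,80)
for c in ("wrist","top","scene"):
    im=optics.camera(c)
    if c=="top": cv2.imwrite("pics/t2.png",cv2.resize(im[115:265,265:425],None,fx=4.5,fy=4,interpolation=cv2.INTER_CUBIC)[:,:,::-1])
    for q in ("keeper_post","carrier_tab","start_top"): print(c,q,[(w2i(p,d["position"]).round(1).tolist(),round(d["position"][2]),round(d["score"],2)) for d in optics.tip_of(q,c)[:2]])
E
```

```text
time: 16.68
ee_pos: [492.4, -139.9, 229.6]
tool_rot: [-1.373, -0.871, 0.826]
force: [-6.3, -1.2, 2.3]
gripper_width: 0.2
t 16.675 tip imager xy [[-28.    2.3]] z 56.8 zyaw 2.2589 F [-6.3 -1.2  2.3] q6 0.19
time: 17.3
ee_pos: [459.5, -152.4, 279.8]
tool_rot: [-1.374, -0.873, 0.824]
force: [0.7, -0.1, -0.7]
gripper_width: -0.0
t 17.3 tip imager xy [[-62.6   3.6]] z 106.9 zyaw 2.2585 F [ 0.7 -0.1 -0.7] q6 0.14
goto (-45, -78, 80) dp [-39.2  25.2 -74.4]
wrist keeper_post [([[-23.3, -15.1]], 61, 0.76), ([[56.5, 168.4]], -2, 0.23)]
wrist carrier_tab [([[-9.9, -0.3]], 42, 0.83)]
wrist start_top []
top keeper_post []
top carrier_tab [([[-13.0, 4.1]], 42, 0.76), ([[-79.4, 256.3]], 16, 0.7)]
top start_top [([[-3.2, 180.9]], -2, 0.43)]
scene keeper_post [([[-20.8, -12.2]], 62, 0.74), ([[-0.2, -2.5]], 28, 0.34)]
scene carrier_tab [([[-77.5, 263.6]], 15, 0.81), ([[-11.5, -1.1]], 42, 0.67)]
scene start_top [([[-46.6, -79.4]], 50, 0.5)]
```

The keeper is shut: the post reads (−20.8, −12.2) against (−20, −12) nominal, and the stop force was felt. Moving over the button.

```bash
python3 -m inch '{"jaw":[0,0,0,0,0],"dp":[[-0.013,-0.0005,-0.025],[-0.013,-0.0005,-0.025],[-0.013,-0.0005,-0.025],[0,0.022,0],[0,0.02,0]],"yaw":[0,0,0,0,0]}'
python3 - <<'E'
from h import *
optics.camera("scene"); where(); goto(-44.5,-78.5,50)
c=optics.camera("scene"); u=proj("scene",tip()[0])[0].astype(int); print(u)
cv2.imwrite("pics/s4.png",cv2.resize(c[u[1]-60:u[1]+60,u[0]-90:u[0]+70],None,fx=5,fy=5,interpolation=cv2.INTER_CUBIC)[:,:,::-1])
E
```

```text
time: 18.52
ee_pos: [510.2, -220.0, 236.3]
tool_rot: [-1.375, -0.873, 0.824]
force: [-0.3, -0.3, -0.7]
gripper_width: 0.2
t 18.575 tip imager xy [[-44.  -76.9]] z 60.8 zyaw 2.259 F [-1.2  0.2 -1.6] q6 0.06
goto (-44.5, -78.5, 50) dp [-1.8 10.7 -1. ]
[364 214]
```

View pics/s4.png

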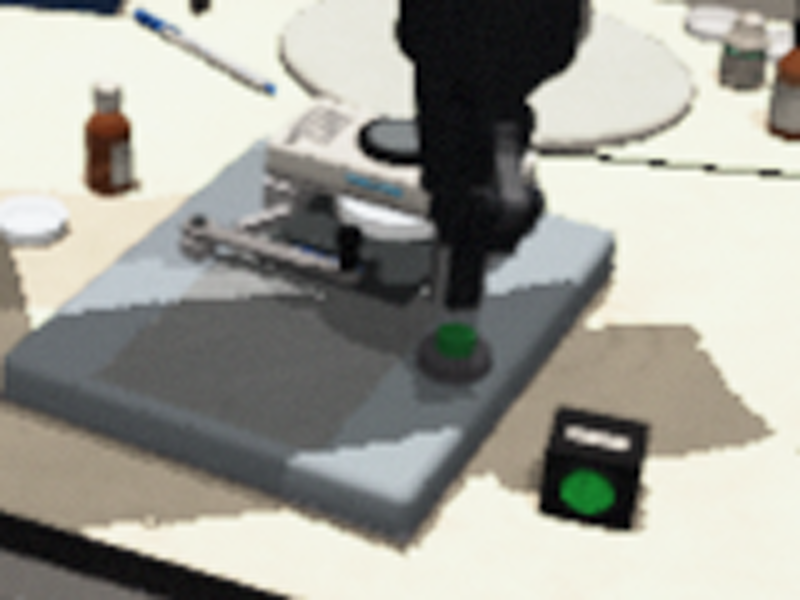

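The crop shows the keeper lying across behind the tab (post at (348,245)) and the fingertip at (465,300) above the green button at (456,340). Pressing in steps.

```bash
python3 -m inch '{"jaw":[0,0,0,0],"dp":[[-0.0015,0.005,-0.001],[0,0.005,0],[0,0.003,0],[0,0,0]],"yaw":[0,0,0,0]}'
python3 -c "
from h import *
where()"
python3 -m inch '{"jaw":[0,0,0],"dp":[[0,0.002,0],[0,0.002,0],[0,0,0]],"yaw":[0,0,0]}'
python3 -c "
from h import *
where()"
```

```text
time: 19.12
ee_pos: [510.3, -221.0, 224.1]
tool_rot: [-1.374, -0.873, 0.824]
force: [-0.1, 0.7, -0.4]
gripper_width: -0.1
t 19.125 tip imager xy [[-43.  -79.5]] z 51.2 zyaw 2.2592 F [-0.1  0.7 -0.4] q6 0.06
time: 19.5
ee_pos: [510.6, -221.0, 220.2]
tool_rot: [-1.375, -0.874, 0.824]
force: [-0.5, -1.1, 2.8]
gripper_width: -0.1
t 19.5 tip imager xy [[-42.7 -79.7]] z 47.4 zyaw 2.2592 F [-0.5 -1.1  2.8] q6 0.06
```

```bash
python3 -m inch '{"jaw":[0,0,0,0],"dp":[[0,0.002,0],[0,0.002,0],[0,0.001,0],[0,0,0]],"yaw":[0,0,0,0]}'
python3 -m inch '{"jaw":[0,0,0],"dp":[[0,0.001,0],[0,0,0],[0,0,0]],"yaw":[0,0,0]}'
python3 -c "
from h import *
where()"
```

```text
time: 20.0
ee_pos: [510.6, -220.9, 216.2]
tool_rot: [-1.375, -0.874, 0.824]
force: [-4.3, 0.0, 13.5]
gripper_width: -0.4
time: 20.38
ee_pos: [510.6, -220.9, 216.0]
tool_rot: [-1.376, -0.874, 0.824]
force: [-6.2, -0.2, 19.8]
gripper_width: 0.2
t 20.375 tip imager xy [[-42.6 -79.8]] z 43.2 zyaw 2.2589 F [-6.2 -0.2 19.8] q6 0.06
```

The button bottomed out: the tip stopped at z ≈ 43 with force rising to 20 N. I'll retreat and check.

```bash
python3 -m inch '{"jaw":[0,0,0,0,0],"dp":[[0,-0.01,0],[0,-0.03,0],[0,-0.03,0],[0,-0.03,0],[0,0,0]],"yaw":[0,0,0,0,0]}'
python3 -m inch '{"jaw":[0,0,0,0],"dp":[[-0.03,0,-0.03],[-0.03,0,-0.03],[0,0,0],[0,0,0]],"yaw":[0,0,0,0]}'
python3 - <<'E'
from h import *
where(); ims=[]
for c in ("top","scene"):
    im=optics.camera(c)
    for q in ("keeper_post","carrier_tab","start_top","dish"): print(c,q,[(w2i(p,d["position"]).round(1).tolist(),round(d["position"][2]),round(d["score"],2)) for d in optics.tip_of(q,c)[:2]])
    for q in ("reagent_bottle","spare_dish","filter_cube"): print(c,q,[np.round(d["position"]).tolist() for d in optics.tip_of(q,c)[:2]])
    r=im[110:260,270:430] if c=="top" else im[140:290,240:400]
    ims.append(cv2.resize(r,(400,375),interpolation=cv2.INTER_CUBIC))
cv2.imwrite("pics/end.png",np.hstack(ims)[:,:,::-1])
E
```

```text
time: 21.0
ee_pos: [510.0, -224.6, 316.2]
tool_rot: [-1.378, -0.876, 0.823]
force: [0.4, -0.6, -0.4]
gripper_width: -0.4
time: 21.5
ee_pos: [534.3, -304.4, 310.2]
tool_rot: [-1.372, -0.872, 0.824]
force: [0.5, 0.5, -0.2]
gripper_width: 0.2
t 21.5 tip imager xy [[ -54.2 -165.2]] z 137.3 zyaw 2.259 F [ 0.5  0.5 -0.2] q6 -0.05
top keeper_post [([[-19.2, -14.5]], 59, 0.75), ([[62.7, 1.1]], 30, 0.37)]
top carrier_tab [([[-80.3, 254.8]], 14, 0.88), ([[-11.8, 2.2]], 42, 0.69)]
top start_top [([[57.7, 1.7]], 30, 0.68), ([[-42.2, -79.2]], 50, 0.6)]
top dish [([[63.5, -0.6]], 30, 0.4)]
top reagent_bottle [[512.0, 53.0, 0.0], [518.0, -123.0, -0.0]]
top spare_dish [[448.0, 40.0, 4.0]]
top filter_cube [[522.0, -126.0, 29.0], [520.0, -296.0, -1.0]]
scene keeper_post [([[-18.2, -14.6]], 61, 0.74)]
scene carrier_tab [([[-12.8, 0.3]], 44, 0.91), ([[-77.5, 261.3]], 10, 0.75)]
scene start_top [([[-46.5, -83.1]], 50, 0.55)]
scene dish [([[57.5, 1.6]], 26, 0.51)]
scene reagent_bottle [[504.0, 55.0, -0.0]]
scene spare_dish []
scene filter_cube [[522.0, -294.0, 3.0]]
```

View pics/end.png

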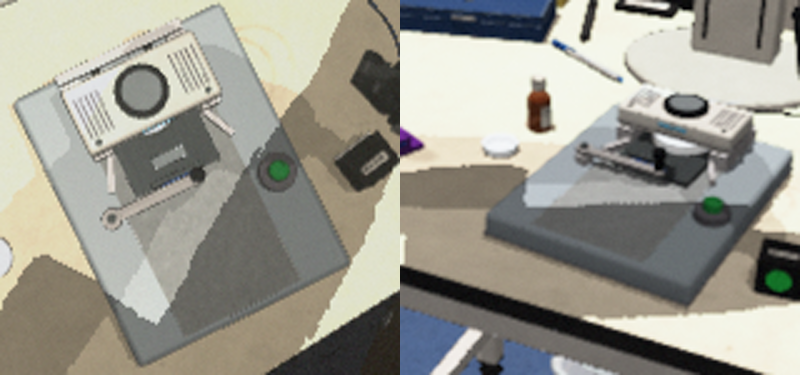

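Both views show the carrier home, the keeper shut along −y behind the tab, the button up, and the bystanders where they were.

```bash
python3 -c "
from bench import manip
print(manip.hand_in())"
```

```text
the job is handed in; nothing more can be done
None
```

I pushed the dark steel carrier with its dish home under the bridge and swung the keeper shut behind its tab. Then I pressed the start button, backed the arm off clear, and handed the job in. The arm's clock read 21.5 s of the 54 s allowed after the last move; the system reports no verdict.

| Check | Last reading | Expected |
|---|---|---|
| Carrier home | tab face at x about −12 mm, y 0 to 2 mm; tool stalled against the back stop | −12, 0 mm |
| Keeper shut | post at about (−19, −14.5) mm; 6 N against its stop | (−20, −12) mm |
| Start button | bottomed at about 20 N; height after release about 20 mm above the deck | up at 18 mm |
| Dish | about (57.5–63.5, 0–2) mm, under the bridge | (63, 0) mm |
| Bottle, spare dish, filter cube | within about 5 mm of their first readings, which is network noise | unmoved |

- **Extra row:** on the approach I sent one row too many and overshot by 35 mm in free air. I corrected it before descending.
- **Joint limit:** a yaw of the tool ran into the last joint's limit, at 3.1395 of 3.14 rad, where the arm held it. It left a 2° tool tilt that I allowed for afterwards.
- **Detector errors:** the networks gave some false or missing hits. These included the purple look-alike's tab reported as the carrier's tab, and the bridge cap reported as the button. I set these aside against the pictures.

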